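# Snug down the planter clamp's wing nut

### The arm

A 6-joint arm with a two-finger parallel gripper is mounted at the origin on the work surface. World frame = base frame: x ahead of the robot, y to its left, z up, the work surface at z = 0. Lengths are in m, angles in rad, forces in N, time in s.
With the tool pointing down it reaches from about 0.275 to 0.85 m from the base axis. Payload 5.2 kg.
Tool frame: the origin (TCP) lies at the very end of the fingers, on their centre line; the grasp point (between the pads) lies 19 mm behind it; z points along the fingers, y is the line along which they close (so a half turn about z gives the same grasp; the last joint's range is limited). The gripper opens to 85 mm and grips with 20 to 120 N. Pads are 22 mm wide; open, the fingers measure 114 mm over their backs; the gripper's body (76 mm by 85 mm) begins 54 mm behind the grasp point. The pads swing forward as they close: fully open they stand 13 mm farther back than shut.
Start: joints at [0.961, 0.259, 1.535, -0, 1.348, -0.203], TCP at [0.218, 0.505, 0.231] pointing down, gripper open.
Joint ranges: [-3.14, 3.14], [-0.91, 2.08], [0.19, 2.58], [-1.22, 4.36], [0.22, 2.71], [-3.12, 3.12]. Speed limits (rad/s): [2.57, 2.57, 3.14, 3.14, 3.14, 3.14].

### API

Orientations are given as a rotation vector (axis times angle).
In Python, from bench import arm, optics, order, outline_of, pinpoint gives the robot as it stands.
- The arm moves only by the tool drive_tool, never from a script. Its argument "increments" is a list of rows, each a list of 3 entries, a list of its own where there are three numbers: the shift along the tool's x, y, z in m, then the turn, a rotation vector about the tool's x, y, z in rad, then the opening, from 0 (shut) to 1 (fully open). A call has 1 to 20 rows; each row is the pose to reach, as a shift and turn from the pose commanded when the call began, along the tool's axes at that moment; what a row does not reach only later rows make up. A row lasts 1/10 s, in which the tool goes at most 50 mm and 8.59 degrees, less where a joint would pass 70% of its speed; a pose out of reach is approached as far as the arm can. A call with a gripper value outside its range is refused whole. The fingers move at their own pace and stop on an object; "force" is the grip in N (left out, the last holds). Time passes only in rows, so rows that repeat a pose let the fingers close. It gives the time, the measured TCP pose, the force, the opening and the grip force at its end, in the units of the state.
- arm.observe(): the state, without advancing time (a new reading comes with each control period).
- optics.camera(name): name is "scene" or "side" or "wrist"; returns a dict with "image" (420x560x3 uint8, red, green, blue), "fx", "fy", "cx", "cy" (pixels), "R" (3x3) and "t" (3): a world point X has camera coordinates R X + t. Camera axes: x right, y down, z forward; pixel columns grow to the right and rows downward; lengths in m; the calibration is good to about 2 mm. A picture is of the moment at which its call begins. There is no depth.
- order.job_done(): hands the job in; it is judged then, once.
Trained networks look in a picture, given as the dict that the camera call returned (one of the last four; its "shot" number tells which), for a name from the list of things; names that differ only in an ending like _2 or _b are one class to them, and where a whole thing is asked for, a point or a joint stands for the part that bears it (a point fixed in the world has none). Each returns a list of dicts, best first, with "confidence" (0 to 1); they miss things now and then, are a little off and sometimes report something else, mostly with a low value. They report only what shows in the picture. A call takes as long as a camera call.
- outline_of(picture, name): "region" (420x560 bool, what is visible of it) and "rect" ([left, top, width, height] as shares, 0 to 1, of the picture: columns of its width, rows of its height, round what is visible of it).
- pinpoint(picture, name): "at" ([column, row] as shares, 0 to 1, of the picture: columns of its width, rows of its height: a listed point, or the origin of a listed thing).
The state is a dict: "clock": time; "joints": joint angles; "qvel": joint speeds; "joint_torque": joint torques, N m; "tool_pos": TCP position; "tcp_rot": TCP orientation; "force": force on the tool from outside, world axes, zero at the start; "torque": the same for the moment, N m; "finger_gap": opening from 0.0 (shut) to 1.0 (fully open); "grip_force": force on a finger pad.
Only numpy, scipy, OpenCV 4.12 (cv2) and the standard library are available. Lean on these libraries where they do the work, as an engineer would, in place of code of your own. Each camera call takes 0.05 s, during which the arm holds its last target. There are 200 camera calls.

### The job

The wind clamp that holds the black planter to the patio table has a loose wing nut. Push its wings round clockwise (seen from above) with your fingertips, stroke after stroke, until the nut is fully tight and will turn no further. Leave the bottle, stone, spoon rest, tumbler, tray and saucer standing where they are, and finish with your hand clear.

Things in the scene. Friction and masses are not known exactly. Their poses are not given: they have to be found in the camera images.
- clamp: Fixed dark steel clamp plate, 270 x 100 x 8 mm, carrying the black planter. Origin: on the table under the stud's axis; z up; x points from the stud to the planter. The plate spans x -60 to 210 mm, y -50 to 50 mm. Along x runs a clamp bar 40 mm wide, its top 28 mm above the table, from x = -49 mm to the planter's foot. Nothing of clamp or planter is higher than 92 mm.
- planter (a point): Centre of the black planter's mouth, 78 mm above the table, 135 mm from the stud along the clamp's +x. Fixed. 124 mm across at rim and foot.
- keeper (a point): End of the keeper rod, above the stud, 74 mm above the table. The rod, 8 mm thick, runs level from here (its end is at clamp x = -8 mm) along +x to x = 47 mm, then down to the bar at x = 54 mm. Fixed. A finger pushing a wing cannot pass it, so the planter side (+x) of the nut is blocked; the other sides are open.
- stud (a point): Point on the vertical axis of the threaded stud, on top of its washer, 30 mm above the table. The stud ends 66 mm above the table.
- wing_nut (a joint): Turn of the nut in rad, growing clockwise seen from above. 9.42 is fully tight, at a hard stop; starts lie between 0.3 and 2.8. Seen from above wing_a points 90 degrees minus this angle, counterclockwise from the clamp's x axis. Fully tight the wings lie square across the clamp bar, as also half a turn and a whole turn earlier. It takes 0.05 N m (2 N at a wing) and stays where left.
- wing_a (a point): Point in one of the two equal upright wings of the bare metal wing nut, 34 mm from its axis. Wings: 7 mm thick, reaching 42 mm from the axis, from 10 mm below to 12 mm above this point (8 mm above, nearer the hub). Hub radius 9 to 13 mm. The point is 46 mm above the table when tight and 50 mm when slack (the nut sinks 0.46 mm per rad).
- wing_b (a point): The same point of the opposite wing.
- bottle: Bystander, loose: empty amber glass pump bottle, 66 mm wide, 162 mm high. Origin under its centre.
- stone: Bystander, loose: smooth grey river stone, 62 mm wide, 25 mm high. Origin under its centre.
- spoon_rest: Bystander, loose: stainless spoon rest, round dish 92 mm wide, 14 mm high, with a handle reaching 105 mm to its -x. Origin under the dish's centre.
- tumbler: Bystander, loose: steel tumbler, 68 mm wide, 85 mm high. Origin under its centre.
- tray: Bystander, loose: empty green acrylic tray 200 x 220 x 30 mm. Origin under its centre.
- saucer: Bystander, loose: terracotta saucer 100 mm wide, 18 mm high. Origin under its centre.

How it is judged:
By the outcome, as a careful person would: the job done as asked, in the order asked, and still so for the second after the job is handed in, with the robot touching nothing.
It also fails if it takes over 67 s, if anything falls off the work surface, if the arm or the gripper's body presses on something with over 40 N, if the wrist force passes 120 N, or if a joint passes its speed limit or range.

## Working session

There is one attempt and no reset: what is moved stays moved. The work goes in short steps, Python scripts to look and compute and a tool call to move; the robot and the scene stay as the last step left them, time stands still between calls to the robot, and variables do not carry over. Pictures are saved under pics/ and viewed, at most 10 in all, crops included, and the job is handed in when it is done.

Besides the shell and the picture viewer there is one more tool, called after "Emit:" as name(argument=value, ...) on one line, values as JSON. drive_tool: Moves the arm, as the interface text tells. Its arguments: {"type":"object","properties":{"increments":{"type":"array","items":{"type":"array"}},"force":{"type":"number"}},"required":["increments"]}

```bash
mkdir -p pics; cat > h.py <<'E'
import numpy as np, cv2
from bench import arm, optics, order, outline_of, pinpoint
def ray(p,at):
    u,v=at[0]*560,at[1]*420
    d=np.array([(u-p['cx'])/p['fx'],(v-p['cy'])/p['fy'],1.]); R=np.array(p['R']);t=np.array(p['t'])
    return -R.T@t, R.T@d
def atz(p,at,z):
    c,d=ray(p,at); return c+d*(z-c[2])/d[2]
def proj(p,X):
    c=np.array(p['R'])@np.array(X)+np.array(p['t']); return [p['fx']*c[0]/c[2]+p['cx'],p['fy']*c[1]/c[2]+p['cy']]
Z=dict(planter=.078,keeper=.074,stud=.03,wing_a=.048,wing_b=.048)
def save(p,n): cv2.imwrite(f'pics/{n}.png',np.array(p['image'])[:,:,::-1])
E
python3 - <<'E'
from h import *
np.set_printoptions(precision=4,suppress=True)
for n in ['scene','side','wrist']:
    p=optics.camera(n); save(p,n+'0')
    for o in ['clamp','planter','keeper','stud','wing_a','bottle','stone','spoon_rest','tumbler','tray','saucer']:
        for r in pinpoint(p,o)[:3]:
            if r['confidence']>.3: print(n,o,round(r['confidence'],2),atz(p,r['at'],Z.get(o,0)).round(4),(np.array(r['at'])*[560,420]).round(1))
s=arm.observe();print(s['tool_pos'],s['tcp_rot'],s['clock'])
a=cv2.imread('pics/scene0.png');b=cv2.imread('pics/side0.png')
E
```

```text
scene clamp 0.65 [0.5888 0.0782 0.    ] [304.5 231.3]
scene planter 0.72 [0.7025 0.1246 0.078 ] [310.9 257.7]
scene keeper 0.71 [0.5742 0.0906 0.074 ] [311.  216.9]
scene stud 0.62 [0.5895 0.0827 0.03  ] [306.3 227.4]
scene wing_a 0.57 [0.5575 0.0754 0.048 ] [307.1 215.1]
scene wing_a 0.42 [0.6096 0.1057 0.048 ] [312.3 232.4]
scene bottle 0.91 [ 0.6899 -0.1432  0.    ] [225.9 240.5]
scene stone 0.52 [0.5083 0.1683 0.    ] [338.8 217. ]
scene spoon_rest 0.89 [ 0.6302 -0.0418  0.    ] [263.5 232.5]
scene tumbler 0.77 [0.5754 0.3238 0.    ] [383.7 248.8]
scene tray 0.87 [ 0.4564 -0.5842  0.    ] [130.3 148.3]
scene saucer 0.95 [0.3722 0.5695 0.    ] [471.9 213.7]
side keeper 0.56 [0.5727 0.0844 0.074 ] [278.  226.5]
side keeper 0.47 [0.4993 0.242  0.074 ] [295.1 259.6]
side keeper 0.31 [0.6045 0.1458 0.074 ] [268.2 238.2]
side stud 0.93 [0.5709 0.0901 0.03  ] [278.6 235.4]
side stud 0.49 [0.3844 0.5786 0.03  ] [327.  355.9]
side wing_a 0.54 [0.5518 0.071  0.048 ] [283.8 228.8]
side bottle 0.64 [ 0.7034 -0.1294  0.    ] [251.9 200.9]
side stone 0.55 [0.4963 0.1815 0.    ] [296.7 259.6]
side spoon_rest 0.93 [ 0.6378 -0.0324  0.    ] [264.9 217.6]
side tumbler 0.73 [0.5891 0.3225 0.    ] [268.7 289.4]
side tray 0.88 [ 0.446  -0.5822  0.    ] [314.2 140.1]
wrist saucer 0.88 [0.3769 0.5735 0.    ] [371.3 266.4]
[0.2176 0.5051 0.2313] [ 0.6345  3.0768 -0.    ] 1.8
```

```bash
python3 -c "
import cv2,numpy as np
cv2.imwrite('pics/all0.png',cv2.resize(np.hstack([cv2.imread('pics/%s0.png'%n) for n in ['scene','side']]),(800,300),interpolation=3))"
```

```text
(no output)
```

View pics/scene0.png

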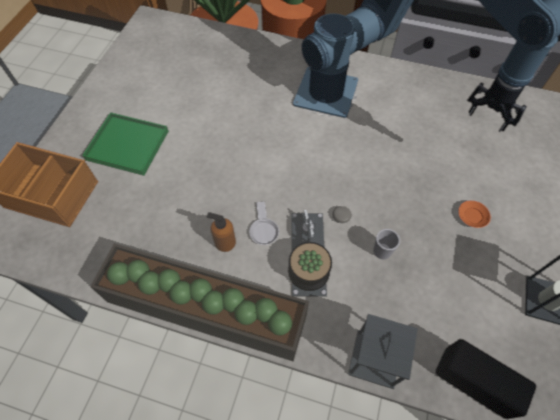

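View pics/side0.png

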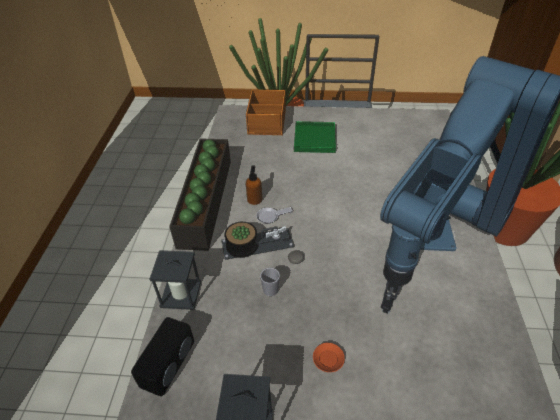

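The scene picture shows the clamp at about (306,225) and the planter at about (310,262). The wings show beside the keeper. Next I'll work out a wrist view over the stud.

```bash
cat >> h.py <<'E'
from scipy.spatial.transform import Rotation as Rn
def tool(): 
    s=arm.observe(); return np.array(s['tool_pos']),Rn.from_rotvec(s['tcp_rot'])
E
python3 - <<'E'
from h import *
p=optics.camera('wrist'); P,R=tool(); M=R.as_matrix()
c=-np.array(p['R']).T@np.array(p['t'])
print('cam in tool',M.T@(c-P),'viewdir tool',M.T@np.array(p['R'])[2],'right',M.T@np.array(p['R'])[0],p['fx'])
print(M)
# goal: rot so tool x = heading 180+15deg (rotvec), TCP above (.56,.085,.25)
print(M.T@(np.array([.50,.07,.26])-P))
E
```

```text
cam in tool [ 0.08143989 -0.00052489 -0.14174524] viewdir tool [-3.15564901e-01  1.80490783e-04  9.48903979e-01] right [-1.00869991e-03  9.99999353e-01 -5.25660093e-04] 304.1721874935494
[[-9.18405975e-01  3.95639311e-01 -2.11594797e-05]
 [ 3.95639311e-01  9.18405974e-01 -4.57399044e-05]
 [ 1.33648833e-06 -5.03793235e-05 -9.99999999e-01]]
[-0.43151265 -0.28788235 -0.02868624]
```

Emit:
drive_tool(increments=[[[-0.12,-0.062,-0.019],[0,0,-0.14],0],[[-0.16,-0.083,-0.019],[0,0,-0.25],0],[[-0.2,-0.104,-0.019],[0,0,-0.35],0],[[-0.24,-0.125,-0.019],[0,0,-0.45],0],[[-0.28,-0.146,-0.019],[0,0,-0.55],0],[[-0.32,-0.167,-0.019],[0,0,-0.67],0],[[-0.36,-0.188,-0.019],[0,0,-0.67],0],[[-0.4,-0.208,-0.019],[0,0,-0.67],0],[[-0.44,-0.229,-0.019],[0,0,-0.67],0],[[-0.48,-0.25,-0.019],[0,0,-0.67],0],[[-0.48,-0.25,-0.019],[0,0,-0.67],0],[[-0.48,-0.25,-0.019],[0,0,-0.67],0],[[-0.48,-0.25,-0.019],[0,0,-0.67],0],[[-0.48,-0.25,-0.019],[0,0,-0.67],0],[[-0.48,-0.25,-0.019],[0,0,-0.67],0],[[-0.48,-0.25,-0.019],[0,0,-0.67],0],[[-0.48,-0.25,-0.019],[0,0,-0.67],0]])

```text
clock: 3.55
tool_pos: [0.5591, 0.0865, 0.2506]
tcp_rot: [-0.415, 3.114, -0.0]
force: [-0.3, 0.1, 0.1]
finger_gap: -0.002
grip_force: 0.0
```

```bash
cat > look.py <<'E'
from h import *
import sys
np.set_printoptions(precision=4,suppress=True)
p=optics.camera('wrist'); save(p,sys.argv[1])
for o in ['clamp','planter','keeper','stud','wing_a']:
    for r in pinpoint(p,o)[:3]:
        if r['confidence']>.2: print(o,round(r['confidence'],2),atz(p,r['at'],Z.get(o,0)).round(4),(np.array(r['at'])*[560,420]).round(1))
s=arm.observe();print(s['tool_pos'],s['tcp_rot'],s['clock'],s['joints'],s['finger_gap'],s['force'])
E
python3 look.py w1
```

```text
clamp 0.78 [0.5856 0.0874 0.    ] [274.7 197. ]
keeper 0.56 [0.5814 0.0815 0.074 ] [269.6 209.9]
stud 0.85 [0.5797 0.0857 0.03  ] [274.3 198.6]
wing_a 0.76 [0.5576 0.0686 0.048 ] [264.6 181.3]
wing_a 0.72 [0.6132 0.1042 0.048 ] [281.7 232. ]
[0.5595 0.0857 0.2503] [-0.4125  3.1144  0.    ] 3.85 [-0.045   0.2757  1.4651  0.      1.4008 -1.8792] 0.0016372993377383365 [ 0.3836  0.443  -0.5151]
```

View pics/w1.png

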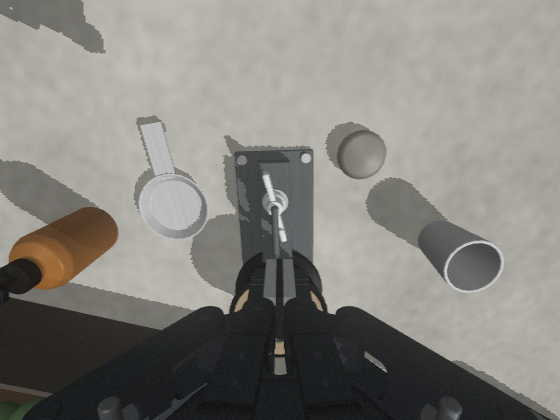

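The wrist view shows the stud at about (274,200). The wings are at about (265,178) and (283,238), the second one under the keeper, and the clamp is aligned with the tool's x axis. So the nut is at about 1.27 rad, and wing B lies at about 197° in the clamp frame. I'll lower the shut fingers behind it, at 250°.

Emit:
drive_tool(increments=[[[-0.012,-0.04,0.0],[0,0,0],0],[[-0.012,-0.04,0.05],[0,0,0],0],[[-0.012,-0.04,0.095],[0,0,0],0],[[-0.012,-0.04,0.14],[0,0,0],0],[[-0.012,-0.04,0.175],[0,0,0],0],[[-0.012,-0.04,0.2],[0,0,0],0],[[-0.012,-0.04,0.208],[0,0,0],0],[[-0.012,-0.04,0.208],[0,0,0],0],[[-0.012,-0.04,0.208],[0,0,0],0]])

```text
clock: 4.75
tool_pos: [0.5826, 0.05, 0.0436]
tcp_rot: [-0.412, 3.112, -0.001]
force: [0.2, 0.1, -0.8]
finger_gap: -0.001
grip_force: 0.0
```

```bash
cat > arc.py <<'E'
import numpy as np,sys
# rows of arc in tool mm relative to start angle point
def arc(a0,a1,R=35,step=-10):
    f=lambda a:np.array([-R*np.cos(np.radians(a)),R*np.sin(np.radians(a))])
    for a in np.arange(a0+step,a1-1,step): print(a,(f(a)-f(a0)).round(0))
arc(*map(float,sys.argv[1:3]))
E
python3 arc.py 250 100
python3 -c "
from h import *
s=arm.observe();P,R=tool();d=P-[.585,.086,0];h=np.radians(15.1);print('clamp pos',d[0]*np.cos(h)+d[1]*np.sin(h),-d[0]*np.sin(h)+d[1]*np.cos(h),P[2],s['force'])"
```

```text
240.0 [6. 3.]
230.0 [11.  6.]
220.0 [15. 10.]
210.0 [18. 15.]
200.0 [21. 21.]
190.0 [22. 27.]
180.0 [23. 33.]
170.0 [22. 39.]
160.0 [21. 45.]
150.0 [18. 50.]
140.0 [15. 55.]
130.0 [11. 60.]
120.0 [ 6. 63.]
110.0 [ 0. 66.]
100.0 [-6. 67.]
clamp pos -0.011668089064014328 -0.03415873274618021 0.04363201142813587 [ 0.22964883  0.13112063 -0.81113397]
```

Emit:
drive_tool(increments=[[[0.006,0.003,0.001],[0,0,0],0],[[0.011,0.006,0.001],[0,0,0],0],[[0.015,0.01,0.001],[0,0,0],0],[[0.018,0.015,0.001],[0,0,0],0],[[0.021,0.021,0.001],[0,0,0],0],[[0.022,0.027,0.001],[0,0,0],0],[[0.023,0.033,0.001],[0,0,0],0],[[0.022,0.039,0.001],[0,0,0],0],[[0.021,0.045,0.001],[0,0,0],0],[[0.018,0.05,0.001],[0,0,0],0],[[0.015,0.055,0.001],[0,0,0],0],[[0.011,0.06,0.001],[0,0,0],0],[[0.006,0.063,0.001],[0,0,0],0],[[0.0,0.066,0.001],[0,0,0],0],[[-0.006,0.067,0.001],[0,0,0],0],[[-0.006,0.067,0.001],[0,0,0],0]])

```text
clock: 6.35
tool_pos: [0.5706, 0.117, 0.0412]
tcp_rot: [-0.412, 3.114, 0.001]
force: [-0.4, 0.4, -0.9]
finger_gap: 0.002
grip_force: 0.2
```

```bash
python3 look.py w2; cat > pos.py <<'E'
from h import *
s=arm.observe();P,R=tool();d=P-[.585,.086,0];h=np.radians(15.1);print('clamp pos',d[0]*np.cos(h)+d[1]*np.sin(h),-d[0]*np.sin(h)+d[1]*np.cos(h),P[2],s['force'],s['clock'])
E
python3 pos.py
```

```text
clamp 0.77 [ 0.5849  0.0859 -0.    ] [228.5 251.6]
keeper 0.59 [0.5784 0.0866 0.074 ] [206.  314.4]
stud 0.87 [0.583  0.0859 0.03  ] [220.8 271.6]
stud 0.74 [0.5664 0.2818 0.03  ] [545.5 322.8]
wing_a 0.97 [0.5804 0.053  0.048 ] [150.6 270. ]
[0.5703 0.1163 0.0416] [-0.4118  3.1134  0.0001] 6.65 [ 0.0096  0.5023  1.6816  0.0002  0.9567 -1.8243] 0.0013540706125575175 [-0.2447  0.3394  0.4121]
clamp pos -0.006329452115538672 0.03313039982481147 0.041586231318994846 [-0.24471884  0.33935411  0.41209159] 6.65
```

View pics/w2.png

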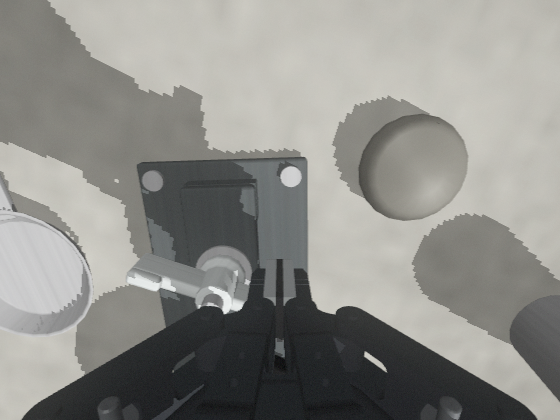

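After the first stroke, the view shows wing A at (150,270), which is 249° in the clamp frame. The nut turned about 129°, and the stud is where I estimated it. I'll lift, go back and set the fingers down behind wing A.

Emit:
drive_tool(increments=[[[0.005,0,0],[0,0,0],0],[[0.005,0,-0.035],[0,0,0],0],[[0.005,0,-0.065],[0,0,0],0],[[0.005,0,-0.065],[0,0,0],0],[[-0.01,-0.03,-0.065],[0,0,0],0],[[-0.024,-0.063,-0.065],[0,0,0],0],[[-0.024,-0.063,-0.065],[0,0,0],0],[[-0.024,-0.063,-0.03],[0,0,0],0],[[-0.024,-0.063,0.0],[0,0,0],0],[[-0.024,-0.063,0.0],[0,0,0],0],[[-0.024,-0.063,0.0],[0,0,0],0]])

```text
clock: 7.75
tool_pos: [0.6085, 0.062, 0.0409]
tcp_rot: [0.412, -3.112, -0.001]
force: [-0.2, -0.9, -0.8]
finger_gap: 0.005
grip_force: 0.0
```

```bash
python3 pos.py; python3 arc.py 300 100
```

```text
clamp pos 0.016446736693076794 -0.0292516457733424 0.04086513167569043 [-0.24506066 -0.87881232 -0.82848411] 7.75
290.0 [ 6. -3.]
280.0 [11. -4.]
270.0 [18. -5.]
260.0 [24. -4.]
250.0 [29. -3.]
240.0 [35.  0.]
230.0 [40.  3.]
220.0 [44.  8.]
210.0 [48. 13.]
200.0 [50. 18.]
190.0 [52. 24.]
180.0 [52. 30.]
170.0 [52. 36.]
160.0 [50. 42.]
150.0 [48. 48.]
140.0 [44. 53.]
130.0 [40. 57.]
120.0 [35. 61.]
110.0 [29. 63.]
100.0 [24. 65.]
```

Emit:
drive_tool(increments=[[[0.006,-0.003,0],[0,0,0],0],[[0.011,-0.004,0],[0,0,0],0],[[0.018,-0.005,0],[0,0,0],0],[[0.024,-0.004,0],[0,0,0],0],[[0.029,-0.003,0],[0,0,0],0],[[0.035,0.0,0],[0,0,0],0],[[0.04,0.003,0],[0,0,0],0],[[0.044,0.008,0],[0,0,0],0],[[0.048,0.013,0],[0,0,0],0],[[0.05,0.018,0],[0,0,0],0],[[0.052,0.024,0],[0,0,0],0],[[0.052,0.03,0],[0,0,0],0],[[0.052,0.036,0],[0,0,0],0],[[0.05,0.042,0],[0,0,0],0],[[0.048,0.048,0],[0,0,0],0],[[0.044,0.053,0],[0,0,0],0],[[0.04,0.057,0],[0,0,0],0],[[0.035,0.061,0],[0,0,0],0],[[0.029,0.063,0],[0,0,0],0],[[0.024,0.065,0],[0,0,0],0]])

```text
clock: 9.75
tool_pos: [0.5693, 0.1187, 0.0411]
tcp_rot: [0.412, -3.113, -0.0]
force: [-2.6, -2.2, -0.6]
finger_gap: -0.003
grip_force: 1.2
```

```bash
python3 look.py w3;python3 pos.py
```

```text
clamp 0.71 [0.5838 0.0869 0.    ] [227.4 251.7]
keeper 0.6 [0.5789 0.0855 0.074 ] [198.7 316.5]
stud 0.68 [0.5823 0.0858 0.03  ] [217.6 271.9]
wing_a 0.76 [0.5827 0.0541 0.048 ] [148.5 275.9]
[0.5698 0.1184 0.0415] [-0.412   3.1133  0.0002] 10.05 [ 0.0132  0.5023  1.6817  0.0004  0.9564 -1.8209] 0.002867265263827783 [ 0.3175 -0.8728  0.2867]
clamp pos -0.006210024786722664 0.035248846601351 0.041525672787496595 [ 0.31747288 -0.87280309  0.28669404] 10.05
```

Stroke two did the same: a wing is now at about 250°. One more half turn is left.

Emit:
drive_tool(increments=[[[0.005,0,0],[0,0,0],0],[[0.005,0,-0.035],[0,0,0],0],[[0.005,0,-0.065],[0,0,0],0],[[0.005,0,-0.065],[0,0,0],0],[[-0.01,-0.03,-0.065],[0,0,0],0],[[-0.024,-0.065,-0.065],[0,0,0],0],[[-0.024,-0.065,-0.065],[0,0,0],0],[[-0.024,-0.065,-0.03],[0,0,0],0],[[-0.024,-0.065,0.0],[0,0,0],0],[[-0.024,-0.065,0.001],[0,0,0],0],[[-0.024,-0.065,0.001],[0,0,0],0]])

```text
clock: 11.15
tool_pos: [0.6084, 0.062, 0.0397]
tcp_rot: [0.412, -3.112, -0.001]
force: [0.7, -0.3, 0.9]
finger_gap: 0.001
grip_force: 0.0
```

Emit:
drive_tool(increments=[[[0.006,-0.003,0],[0,0,0],0],[[0.011,-0.004,0],[0,0,0],0],[[0.018,-0.005,0],[0,0,0],0],[[0.024,-0.004,0],[0,0,0],0],[[0.029,-0.003,0],[0,0,0],0],[[0.035,0.0,0],[0,0,0],0],[[0.04,0.003,0],[0,0,0],0],[[0.044,0.008,0],[0,0,0],0],[[0.048,0.013,0],[0,0,0],0],[[0.05,0.018,0],[0,0,0],0],[[0.052,0.024,0],[0,0,0],0],[[0.052,0.03,0],[0,0,0],0],[[0.052,0.036,0],[0,0,0],0],[[0.05,0.042,0],[0,0,0],0],[[0.048,0.048,0],[0,0,0],0],[[0.044,0.053,0],[0,0,0],0],[[0.04,0.057,0],[0,0,0],0],[[0.037,0.059,0],[0,0,0],0],[[0.035,0.061,0],[0,0,0],0]])

```text
clock: 13.05
tool_pos: [0.5599, 0.112, 0.0402]
tcp_rot: [0.412, -3.114, -0.0]
force: [-0.7, -1.6, -1.1]
finger_gap: 0.0
grip_force: 0.7
```

```bash
python3 look.py w4;python3 pos.py
```

```text
clamp 0.58 [0.5839 0.0887 0.    ] [236.7 267.8]
planter 0.32 [0.5502 0.0889 0.078 ] [229.6 290.3]
stud 0.59 [0.5817 0.0861 0.03  ] [226.2 288.8]
wing_a 0.58 [0.5927 0.0559 0.048 ] [159.1 312.5]
[0.56   0.1116 0.0404] [-0.4118  3.1138  0.0003] 13.35 [ 0.0013  0.4884  1.7106  0.0003  0.9421 -1.8326] 0.0014295673862561942 [-0.2308 -0.873  -0.5053]
clamp pos -0.01742572287935247 0.03125789118167128 0.04044246541925839 [-0.23080134 -0.8729689  -0.50529768] 13.35
```

Emit:
drive_tool(increments=[[[-0.001,0.0,0],[0,0,0],0],[[-0.002,0.0,0],[0,0,0],0],[[-0.003,0.0,0],[0,0,0],0],[[-0.004,0.0,0],[0,0,0],0],[[-0.005,0.0,0],[0,0,0],0],[[-0.005,0.0,0],[0,0,0],0]])

```text
clock: 13.95
tool_pos: [0.5615, 0.1123, 0.0401]
tcp_rot: [0.412, -3.108, 0.0]
force: [-9.3, -3.2, 7.0]
finger_gap: 0.001
grip_force: 5.2
```

```bash
python3 pos.py
```

```text
clamp pos -0.015787375138729003 0.031542606649851805 0.04007743769420357 [-9.33908669 -3.23455043  6.99052489] 13.95
```

The hand has stalled at about 10 N, well above the 2 N running load, so this should be the stop. I'll press a little more, then retreat and look.

Emit:
drive_tool(increments=[[[-0.002,0.0,0],[0,0,0],0],[[-0.004,0.0,0],[0,0,0],0],[[-0.005,0.0,0],[0,0,0],0],[[-0.005,0.0,0],[0,0,0],0]])

```text
clock: 14.35
tool_pos: [0.5618, 0.1127, 0.0395]
tcp_rot: [0.412, -3.098, 0.001]
force: [-22.1, -7.0, 15.7]
finger_gap: 0.005
grip_force: 11.4
```

Emit:
drive_tool(increments=[[[0.01,0.0,0],[0,0,0],0],[[0.018,0.0,0],[0,0,0],0],[[0.018,0.0,0],[0,0,0],0],[[0.018,0.0,-0.04],[0,0,0],0],[[0.018,0.0,-0.08],[0,0,0],0],[[0.018,-0.02,-0.12],[0,0,0],0],[[0.018,-0.038,-0.16],[0,0,0],0],[[0.018,-0.038,-0.19],[0,0,0],0],[[0.018,-0.038,-0.21],[0,0,0],0],[[0.018,-0.038,-0.21],[0,0,0],0],[[0.018,-0.038,-0.21],[0,0,0],0]])

```text
clock: 15.45
tool_pos: [0.5624, 0.0728, 0.2502]
tcp_rot: [-0.412, 3.113, -0.0]
force: [0.0, 0.4, -0.6]
finger_gap: 0.001
grip_force: 0.0
```

```bash
python3 look.py w5; python3 pos.py
```

```text
clamp 0.75 [0.5854 0.0902 0.    ] [287.4 197.6]
keeper 0.56 [0.5821 0.0844 0.074 ] [284.9 211.5]
stud 0.62 [0.5813 0.0855 0.03  ] [285.2 200.1]
wing_a 0.82 [0.5754 0.118  0.048 ] [313.3 206.5]
wing_a 0.58 [0.5938 0.0547 0.048 ] [257.6 207.6]
[0.5615 0.0729 0.2491] [ 0.4123 -3.1123 -0.0007] 15.75 [-0.0678  0.2781  1.4649  0.      1.4008 -1.902 ] -5.0412548550580195e-05 [0.2663 0.7368 0.697 ]
clamp pos -0.026111729828515985 -0.006482342092306073 0.24909113295756158 [0.26629917 0.7368158  0.69695828] 15.75
```

View pics/w5.png

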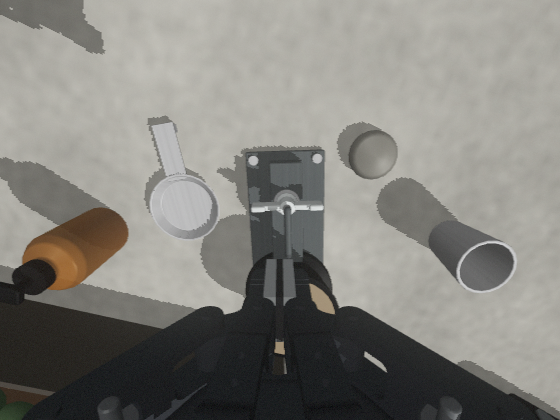

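The last view shows the wings at (258,208) and (313,207), square across the bar. The nut stalled at a hard stop at over 20 N, and the total turn of about 467° matches the estimate. The bystanders in view haven't moved and the hand is clear.

```bash
python3 -c "
from bench import order
print(order.job_done())"
```

```text
the job is handed in; nothing more can be done
None
```

The wing nut is fully tight: it stopped dead under a 20 N push with its wings square across the bar. The hand is clear, I saw none of the other items move, and the job is handed in at about 16 s.

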